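# Sort dismantled microscope parts into their trays

### The job

Sort the microscope parts standing on the bench into their trays: the two objectives into the blue tray and the two eyepieces into the orange tray, one part to a compartment, and the condenser into the green tray. Set each part down gently, standing upright on its broad end flat on the tray's floor as it stands now, never dropping it, and leave the oil bottle and the specimen jar where they are.

Things in the scene. Friction and masses are not known exactly. Their poses are not given: they have to be found in the camera images.
- low_objective_center (a point): Short microscope objective: bright steel cylinder 26 mm in diameter with a red band, red shoulder and a blunt 17 mm steel tip on top; 46 mm tall, the 26 mm cylinder is the lowest 36 mm. About 90 g. It stands upright on the table on its broad end; it is round, so its yaw means nothing. The point is on its axis, half-way up; z up.
- high_objective_center (a point): Long microscope objective: bright steel cylinder 26 mm in diameter with a yellow band, yellow shoulder and a slim 12 mm steel tip on top; 60 mm tall, the 26 mm cylinder is the lowest 42 mm. About 120 g. It stands upright on the table on its broad end; it is round, so its yaw means nothing. The point is on its axis, half-way up; z up.
- black_eyepiece_center (a point): Eyepiece with a plain black body 32 mm in diameter (lowest 34 mm) and a bright steel barrel 23 mm in diameter on top of it; 54 mm tall. About 80 g. It stands upright on the table on its broad end; it is round, so its yaw means nothing. The point is on its axis, half-way up; z up.
- green_eyepiece_center (a point): Eyepiece with a black body 32 mm in diameter (lowest 34 mm) that has a green ring round it and a green shoulder, and a black barrel 23 mm in diameter on top; 50 mm tall. About 70 g. It stands upright on the table on its broad end; it is round, so its yaw means nothing. The point is on its axis, half-way up; z up.
- condenser_center (a point): Condenser: black cylinder 40 mm in diameter (lowest 36 mm) with two brass rings, and a 34 mm aluminium collar with a glass lens on top; 44 mm tall. About 150 g. It stands upright on the table on its broad end; it is round, so its yaw means nothing. The point is on its axis, half-way up; z up.
- objective_tray: Blue two-compartment tray, for the objectives. Its origin is on the underside (table level), under the middle; z up. 68 mm along its x, 132 mm along its y; floor 4 mm thick, outer and dividing walls 4 mm thick and 10 mm high over the table (a 6 mm lip over the floor). Two square compartments of 60 x 60 mm inside, side by side along its y, centred at y = +32 mm and y = -32 mm, x = 0. Fixed to the table; its place and yaw vary.
- eyepiece_tray: Orange two-compartment tray, for the eyepieces. Its origin is on the underside (table level), under the middle; z up. 68 mm along its x, 132 mm along its y; floor 4 mm thick, outer and dividing walls 4 mm thick and 10 mm high over the table (a 6 mm lip over the floor). Two square compartments of 60 x 60 mm inside, side by side along its y, centred at y = +32 mm and y = -32 mm, x = 0. Fixed to the table; its place and yaw vary.
- condenser_tray: Green square one-compartment tray, for the condenser. Its origin is on the underside (table level), under the middle; z up. 88 x 88 mm; floor 4 mm thick, walls 4 mm thick and 10 mm high over the table (a 6 mm lip over the floor); one compartment of 80 x 80 mm inside, centred on the origin. Fixed to the table; its place and yaw vary.
- oil_bottle_center (a point): Bystander, loose, not to be moved: small amber glass bottle with a white cap, 28 mm in diameter, 60 mm tall, standing among the parts. The point is on its axis, half-way up.
- specimen_jar_center (a point): Bystander, loose, not to be moved: squat green glass jar with a grey lid, 40 mm in diameter, 48 mm tall, standing among the parts. The point is on its axis, half-way up. Everything else on the table (slide box, dishes, wash bottle, boxes) is fixed and stands beyond x = 0.78 m, or out to the sides beyond y = +0.35 m (flat, 26 mm high) or y = -0.31 m (dishes 43 mm high at x under 0.35 m; a 90 mm high box past y = -0.43 m).

How it is judged:
At the end, for the whole second after the job is handed in: Objectives in the blue tray and eyepieces in the orange one, one per compartment, either way round; condenser in the green tray. Each within 22 mm of its compartment's centre along both tray axes (condenser 25), within 3 mm of the floor, upright within 0.12 rad, at rest (under 0.02 m/s) ((((x of low_objective_center in the frame of objective_tray between -0.022 and 0.022 m and y of low_objective_center in the frame of objective_tray between 0.01 and 0.054 m and z of low_objective_center in the frame of objective_tray between 0.024 and 0.03 m) and (x of high_objective_center in the frame of objective_tray between -0.022 and 0.022 m and y of high_objective_center in the frame of objective_tray between -0.054 and -0.01 m and z of high_objective_center in the frame of objective_tray between 0.031 and 0.037 m)) or ((x of low_objective_center in the frame of objective_tray between -0.022 and 0.022 m and y of low_objective_center in the frame of objective_tray between -0.054 and -0.01 m and z of low_objective_center in the frame of objective_tray between 0.024 and 0.03 m) and (x of high_objective_center in the frame of objective_tray between -0.022 and 0.022 m and y of high_objective_center in the frame of objective_tray between 0.01 and 0.054 m and z of high_objective_center in the frame of objective_tray between 0.031 and 0.037 m))) and (((x of black_eyepiece_center in the frame of eyepiece_tray between -0.022 and 0.022 m and y of black_eyepiece_center in the frame of eyepiece_tray between 0.01 and 0.054 m and z of black_eyepiece_center in the frame of eyepiece_tray between 0.028 and 0.034 m) and (x of green_eyepiece_center in the frame of eyepiece_tray between -0.022 and 0.022 m and y of green_eyepiece_center in the frame of eyepiece_tray between -0.054 and -0.01 m and z of green_eyepiece_center in the frame of eyepiece_tray between 0.026 and 0.032 m)) or ((x of black_eyepiece_center in the frame of eyepiece_tray between -0.022 and 0.022 m and y of black_eyepiece_center in the frame of eyepiece_tray between -0.054 and -0.01 m and z of black_eyepiece_center in the frame of eyepiece_tray between 0.028 and 0.034 m) and (x of green_eyepiece_center in the frame of eyepiece_tray between -0.022 and 0.022 m and y of green_eyepiece_center in the frame of eyepiece_tray between 0.01 and 0.054 m and z of green_eyepiece_center in the frame of eyepiece_tray between 0.026 and 0.032 m))) and x of condenser_center in the frame of condenser_tray between -0.025 and 0.025 m and y of condenser_center in the frame of condenser_tray between -0.025 and 0.025 m and z of condenser_center in the frame of condenser_tray between 0.023 and 0.029 m and angle between each of low_objective_center, high_objective_center, black_eyepiece_center, green_eyepiece_center, condenser_center's own z axis and vertical below 0.12 rad and linear speed of each of low_objective, high_objective, black_eyepiece, green_eyepiece, condenser below 0.02 m/s); the robot touches nothing.
It fails at once if a part is dropped or thrown (faster than 0.6 m/s out of the fingers) ((linear speed of low_objective above 0.6 m/s and contact force between low_objective and the fingers below 0.01 N) or (linear speed of high_objective above 0.6 m/s and contact force between high_objective and the fingers below 0.01 N) or (linear speed of black_eyepiece above 0.6 m/s and contact force between black_eyepiece and the fingers below 0.01 N) or (linear speed of green_eyepiece above 0.6 m/s and contact force between green_eyepiece and the fingers below 0.01 N) or (linear speed of condenser above 0.6 m/s and contact force between condenser and the fingers below 0.01 N)).
It fails at once if the oil bottle is shifted by more than 15 mm or knocked over (distance of oil_bottle_center from where it was at the start of the episode above 0.015 m).
It fails at once if the specimen jar is shifted by more than 15 mm or knocked over (distance of specimen_jar_center from where it was at the start of the episode above 0.015 m).
It also fails if it takes over 144 s, if anything falls off the work surface, if the arm or the gripper's body presses on something with over 40 N, if the wrist force passes 120 N, or if a joint passes its speed limit or range.

### The arm

A 6-joint arm with a two-finger parallel gripper is mounted at the origin on the work surface. World frame = base frame: x ahead of the robot, y to its left, z up, the work surface at z = 0. Lengths are in m, angles in rad, forces in N, time in s.
With the tool pointing down it reaches from about 0.3 to 0.85 m from the base axis. Payload 4.2 kg.
Tool frame: the origin (TCP) lies at the very end of the fingers, on their centre line; the grasp point (between the pads) lies 19 mm behind it (robot.grip_point_offset is the z of the grasp point in the tool frame, in m); z points along the fingers, y is the direction in which the jaws open and shut (so a half turn about z gives the same grasp; the last joint's range is limited). The gripper opens to 91 mm and grips with 3 to 60 N. Pads are 32 mm wide; open, the fingers measure 118 mm over their backs; the gripper's body (76 mm by 178 mm) begins 60 mm behind the grasp point.
Start: joints at [-1.332, 0.32, 1.565, -0, 1.257, -0.02], TCP at [0.147, -0.556, 0.214] pointing down, gripper open.
Joint ranges: [-3.11, 3.11], [-0.84, 2.01], [0.21, 2.61], [-1.34, 4.49], [0.05, 2.63], [-2.56, 2.56]. Speed limits (rad/s): [2.57, 2.57, 3.14, 3.14, 3.14, 3.14].

### API

Orientations are given as [roll, pitch, yaw] about the fixed x, y, z axes, in that order (R = Rz(yaw) Ry(pitch) Rx(roll)).
In Python, from workcell import state, imaging, robot, nets gives the robot as it stands.
- The arm moves only by the shell command python3 -m creep 'ROWS' [FORCE]. ROWS is JSON, a list of rows, each an object of numbers: "wx", "wy", "wz": the turn, a rotation vector about the tool's x, y, z in degrees; "tx", "ty", "tz": the shift along the tool's x, y, z in mm; "jaw": the opening, from -1 (shut) to 1 (fully open). A call has 1 to 20 rows; each row is the pose to reach, as a shift and turn from the pose measured when the call began, along the tool's axes at that moment; what a row does not reach only later rows make up. A row lasts 1/8 s, in which the tool goes at most 62.5 mm and 10.7 degrees, less where a joint would pass 70% of its speed; a pose out of reach is approached as far as the arm can. A call with a gripper value outside its range is refused whole. The fingers move at their own pace and stop on an object; FORCE is the grip in N (left out, the last holds). Time passes only in rows, so rows that repeat a pose let the fingers close. It gives the time, the measured TCP pose, the force and the opening at its end, in the units of the state.
- state(): the state, without advancing time (a new reading comes with each control period).
- imaging.read_camera(name): name is "scene" or "side" or "wrist"; returns a dict with "pixels" (384x512x3 uint8, blue, green, red), "fx", "fy", "cx", "cy" (pixels), "extrinsics" (4x4, takes a point from world to camera coordinates). Camera axes: x right, y up, looking along -z (the intrinsics and any distortion apply to the point x, -y, -z); pixel columns grow to the right and rows downward; lengths in m; the calibration is good to about 2 mm. A picture is of the moment at which its call begins. There is no depth.
- robot.sign_off(): hands the job in, once; it reports no verdict.
Trained networks look in a picture, given as the dict that the camera call returned (one of the last four; its "shot" number tells which), for a name from the list of things; names that differ only in an ending like _2 or _b are one class to them, and where a whole thing is asked for, a point or a joint stands for the part that bears it (a point fixed in the world has none). Each returns a list of dicts, best first, with "conf" (0 to 1); they miss things now and then, are a little off and sometimes report something else, mostly with a low value. They report only what shows in the picture. A call takes as long as a camera call.
- nets.look_for(label, picture): "position" ([x, y, z] in m, in the coordinates of the camera as it stood for that picture, good to about 4 mm: the middle of the surface that is visible of it).
- nets.trace(label, picture): "pixels" (384x512 bool, what is visible of it).
The state is a dict: "t": time; "joint_pos": joint angles; "joint_velocities": joint speeds; "joint_torque": joint torques, N m; "tcp_pos": TCP position; "eef_rot": TCP orientation; "contact_force": force on the tool from outside, world axes, zero at the start; "wrist_torque": the same for the moment, N m; "finger_gap": opening from 0.0 (shut) to 1.0 (fully open).
Only numpy, scipy, OpenCV 4.12 (cv2) and the standard library are available. Lean on these libraries where they do the work, as an engineer would, in place of code of your own. Each camera call takes 0.05 s, during which the arm holds its last target. There are 200 camera calls.

## Working session

There is one attempt and no reset: what is moved stays moved. The work goes in short steps, Python scripts to look and compute and a shell command to move; the robot and the scene stay as the last step left them, time stands still between calls to the robot, and variables do not carry over. Pictures are saved under pics/ and viewed, about 12 in all and at most 16, crops included, and the job is handed in when it is done.

```bash
mkdir -p pics; ls; cat > h.py <<'E'
import numpy as np, cv2, json
from workcell import state, imaging, robot, nets
from scipy.spatial.transform import Rotation as R
NAMES=["low_objective_center","high_objective_center","black_eyepiece_center","green_eyepiece_center","condenser_center","objective_tray","eyepiece_tray","condenser_tray","oil_bottle_center","specimen_jar_center"]
def w(p,E): return np.linalg.inv(E)@np.r_[p,1]
def proj(P,pic):
    c=pic["extrinsics"]@np.r_[P,1]; return np.array([pic["cx"]+pic["fx"]*c[0]/-c[2], pic["cy"]-pic["fy"]*c[1]/-c[2]])
def ray(u,v,pic,z):
    Ei=np.linalg.inv(pic["extrinsics"]); d=Ei[:3,:3]@np.array([(u-pic["cx"])/pic["fx"],-(v-pic["cy"])/pic["fy"],-1]); o=Ei[:3,3]
    return o+d*(z-o[2])/d[2]
E
cat > l.py <<'E'
from h import *
s=state(); print(s["t"],s["tcp_pos"],s["eef_rot"],s["finger_gap"])
for c in ["scene","side"]:
    p=imaging.read_camera(c); print(c,[k for k in p if k!="pixels"],p["fx"],p["cx"],p["cy"],np.linalg.inv(p["extrinsics"])[:3,3].round(3))
    im=p["pixels"].copy()
    for n in NAMES:
        for r in nets.look_for(n,p)[:2]:
            P=w(r["position"],p["extrinsics"])[:3]; print(n,P.round(3),round(r["conf"],2))
    cv2.imwrite(f"pics/{c}0.png",im)
E
python3 l.py
```

```text
pics
0.0 [ 0.14704293 -0.55535916  0.21311426] [-3.13979854e+00 -9.92527825e-06  2.58812940e-01] 1.0012315695368887
scene ['fx', 'fy', 'cx', 'cy', 'extrinsics', 'shot'] 470.6962002368165 241.09535905285395 190.52719351879463 [ 1.309 -0.248  0.665]
low_objective_center [0.439 0.244 0.032] 0.44
low_objective_center [0.448 0.126 0.029] 0.26
high_objective_center [ 0.436 -0.135  0.035] 0.62
black_eyepiece_center [ 0.441 -0.238  0.031] 0.73
green_eyepiece_center [0.447 0.124 0.032] 0.65
condenser_center [ 0.552 -0.065  0.032] 0.95
objective_tray [ 0.614 -0.228  0.005] 0.76
objective_tray [ 0.455 -0.013  0.04 ] 0.53
eyepiece_tray [0.619 0.245 0.006] 0.8
condenser_tray [0.657 0.01  0.008] 0.7
oil_bottle_center [0.534 0.067 0.039] 0.83
specimen_jar_center [ 0.457 -0.012  0.038] 0.88
side ['fx', 'fy', 'cx', 'cy', 'extrinsics', 'shot'] 402.22279637273937 257.68116266048827 189.29933305919388 [0.34  0.493 0.541]
low_objective_center [0.43  0.254 0.036] 0.8
high_objective_center [ 0.428 -0.125  0.033] 0.86
high_objective_center [0.432 0.139 0.033] 0.66
black_eyepiece_center [ 0.428 -0.228  0.034] 0.54
green_eyepiece_center [0.435 0.138 0.035] 0.62
green_eyepiece_center [ 0.61  -0.224  0.006] 0.17
condenser_center [ 0.53  -0.048  0.033] 0.95
objective_tray [ 0.612 -0.226  0.001] 0.88
eyepiece_tray [0.622 0.253 0.001] 0.84
condenser_tray [ 0.647  0.011 -0.001] 0.92
condenser_tray [0.437 0.001 0.044] 0.42
oil_bottle_center [0.517 0.075 0.037] 0.67
specimen_jar_center [0.435 0.002 0.045] 0.62
```

View pics/scene0.png

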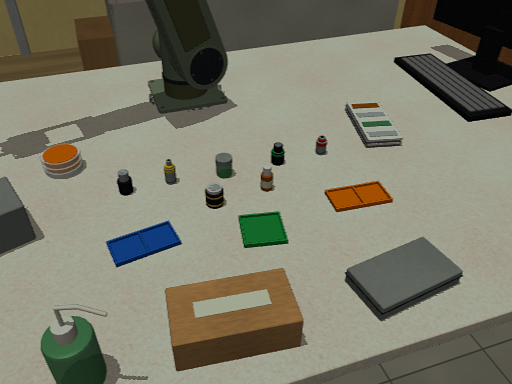

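View pics/side0.png

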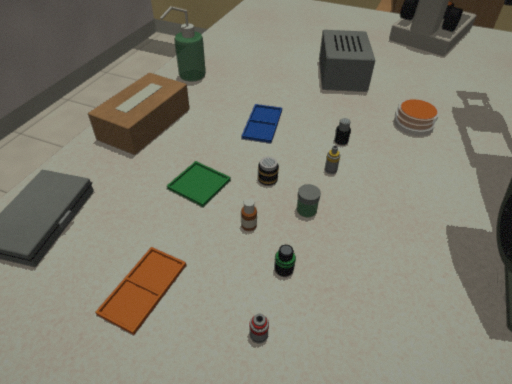

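```bash
cat > m.py <<'E'
from h import *
from scipy.optimize import least_squares
S={"low_objective_center":[(13,0,36),(8.5,36,46)],"high_objective_center":[(13,0,42),(6,46,60)],"black_eyepiece_center":[(16,0,34),(11.5,34,54)],"green_eyepiece_center":[(16,0,34),(11.5,34,50)],"condenser_center":[(20,0,36),(17,36,44)],"oil_bottle_center":[(14,0,45),(9,45,60)],"specimen_jar_center":[(20,0,48)]}
def cen(n,xy,p,z0):
    m=np.zeros((384*4,512*4),np.uint8)
    a=np.linspace(0,2*np.pi,24)
    for r,b,t in S[n]:
        pts=[proj([xy[0]+r*1e-3*np.cos(t_),xy[1]+r*1e-3*np.sin(t_),z*1e-3+z0],p) for z in(b,t) for t_ in a]
        cv2.fillConvexPoly(m,cv2.convexHull((np.array(pts)*4+1.5).round().astype(np.int32)),1)
    M=cv2.moments(m,True); return (np.array([M["m10"],M["m01"]])/M["m00"]-1.5)/4
def masks(n,p,guess=None):
    r=nets.trace(n,p)
    if not r: return None
    k=0
    if guess is not None:
        k=int(np.argmin([np.hypot(*(np.argwhere(q["pixels"]).mean(0)[::-1]-proj(guess,p))) for q in r]))
    m=r[k]["pixels"].astype(np.uint8); nn,l,st,_=cv2.connectedComponentsWithStats(m)
    return l==1+np.argmax(st[1:,4])
def fit(n,pics,guess,z0=0):
    obs=[]
    for p in pics:
        m=masks(n,p,guess)
        if m is not None:
            c=np.argwhere(m).mean(0)[::-1]
            if np.hypot(*(c-proj(guess,p)))<25*p["fx"]/450: obs.append((p,c))
    if not obs: return None,None
    f=lambda x:np.concatenate([cen(n,x,p,z0)-c for p,c in obs])
    s=least_squares(f,guess[:2],diff_step=2e-2,x_scale=.1); return s.x,s.fun
def tray(n,p,z=.009):
    m=masks(n,p); c=max(cv2.findContours(m.astype(np.uint8),0,1)[0],key=cv2.contourArea)[:,0]
    q=np.array([ray(u,v,p,z)[:2] for u,v in c]); r=cv2.minAreaRect((q*1000).astype(np.float32)); b=cv2.boxPoints(r)
    e=b[1]-b[0] if np.hypot(*(b[1]-b[0]))>np.hypot(*(b[2]-b[1])) else b[2]-b[1]
    return r,np.degrees(np.arctan2(e[1],e[0]))%180
E
python3 - <<'E'
from m import *
G=dict(low_objective_center=(.434,.249),high_objective_center=(.432,-.13),black_eyepiece_center=(.434,-.233),green_eyepiece_center=(.441,.131),condenser_center=(.541,-.056),oil_bottle_center=(.525,.071),specimen_jar_center=(.446,-.005))
pics=[imaging.read_camera(c) for c in("scene","side")]
for n,g in G.items():
    for ps in (pics,pics[:1],pics[1:]):
        x,f=fit(n,ps,(*g,.03)); print(n,None if x is None else (x.round(4),f.round(1)))
for n in NAMES[5:8]:
    for p in pics: print(n,tray(n,p))
E
```

```text
low_objective_center (array([0.4286, 0.2463]), array([-1.1,  0.7, -0.4,  0.6]))
low_objective_center (array([0.4267, 0.2503]), array([0., 0.]))
low_objective_center (array([0.4284, 0.2453]), array([-0., -0.]))
high_objective_center (array([ 0.4257, -0.1336]), array([ 0.2,  0. ,  0.1, -0.2]))
high_objective_center (array([ 0.4252, -0.1338]), array([-0., -0.]))
high_objective_center (array([ 0.4258, -0.1329]), array([ 0., -0.]))
black_eyepiece_center (array([ 0.4296, -0.237 ]), array([ 0.1,  0.2,  0.1, -0.1]))
black_eyepiece_center (array([ 0.4287, -0.2373]), array([ 0., -0.]))
black_eyepiece_center (array([ 0.4299, -0.2366]), array([-0.,  0.]))
green_eyepiece_center (array([0.4331, 0.1285]), array([-0.2, -0.3, -0.2,  0. ]))
green_eyepiece_center (array([0.4341, 0.1286]), array([-0.,  0.]))
green_eyepiece_center (array([0.4328, 0.1284]), array([-0.,  0.]))
condenser_center (array([ 0.5348, -0.059 ]), array([-0. , -0. , -0.1, -0. ]))
condenser_center (array([ 0.535 , -0.0589]), array([-0., -0.]))
condenser_center (array([ 0.5347, -0.0589]), array([-0.,  0.]))
oil_bottle_center (array([0
[... 524 characters left out ...]
43))
objective_tray (((610.8850708007812, -221.0010986328125), (70.24925994873047, 142.484130859375), 9.914752006530762), np.float32(99.91476))
eyepiece_tray (((623.451904296875, 245.0331573486328), (139.34825134277344, 81.24274444580078), 87.34284210205078), np.float32(87.34286))
eyepiece_tray (((616.099365234375, 248.03225708007812), (136.24790954589844, 74.30812072753906), 86.23334503173828), np.float32(86.23334))
condenser_tray (((655.1231079101562, 8.135799407958984), (88.83072662353516, 97.36217498779297), 79.27652740478516), np.float32(169.27652))
condenser_tray (((648.8676147460938, 12.899635314941406), (94.78423309326172, 94.54042053222656), 80.28224182128906), np.float32(80.28221))
```

```bash
cat > d.py <<'E'
import sys
from h import *
# usage: d.py x y z [yaw]  -> shift/turn in tool axes
s=state(); x,y,z=map(float,sys.argv[1:4]); yaw=float(sys.argv[4]) if len(sys.argv)>4 else 90
R0=R.from_euler("xyz",s["eef_rot"]); t=R.from_euler("xyz",[180,0,yaw],degrees=True)
print("t",round(s["t"],2),"shift mm",(R0.inv().apply(np.array([x,y,z])-s["tcp_pos"])*1000).round(1),"turn",np.degrees((R0.inv()*t).as_rotvec()).round(1))
E
python3 d.py .4295 -.237 .17
python3 -m creep '[{"tx":35,"ty":-23,"tz":4,"wz":-7.5,"jaw":1},{"tx":71,"ty":-47,"tz":8,"wz":-15,"jaw":1},{"tx":106,"ty":-70,"tz":12,"wz":-22.5,"jaw":1},{"tx":142,"ty":-94,"tz":16,"wz":-30,"jaw":1},{"tx":177,"ty":-117,"tz":20,"wz":-37.5,"jaw":1},{"tx":212,"ty":-141,"tz":24,"wz":-45,"jaw":0.6},{"tx":248,"ty":-164,"tz":28,"wz":-52.5,"jaw":0.6},{"tx":283,"ty":-188,"tz":32,"wz":-60,"jaw":0.6},{"tx":319,"ty":-211,"tz":36,"wz":-67.5,"jaw":0.6},{"tx":354,"ty":-235,"tz":43,"wz":-75,"jaw":0.6},{"tx":354,"ty":-235,"tz":43,"wz":-75.4,"jaw":0.6},{"tx":354,"ty":-235,"tz":43,"wz":-75.4,"jaw":0.6}]' 20
python3 d.py .4295 -.237 .06
python3 - <<'E'
from m import *
p=imaging.read_camera("wrist"); cv2.imwrite("pics/w0.png",p["pixels"]); print(np.linalg.inv(p["extrinsics"])[:3].round(3))
print(fit("black_eyepiece_center",[p],(.4295,-.237,.027)))
print(nets.look_for("black_eyepiece_center",p)[:1])
E
```

```text
t 2.9 shift mm [ 354.5 -236.    44. ] turn [  0.    0.  -75.2]
t 2.9 shift mm [ 354.5 -236.   154. ] turn [  0.    0.  -75.2]
[[ 0.256  0.934  0.251  0.218]
 [-0.967  0.247  0.067 -0.537]
 [ 0.    -0.259  0.966  0.384]]
(None, None)
[]invalid input at $[0]: expected keys wx, wy, wz, tx, ty, tz, jaw
```

```bash
python3 -m creep '[{"wx":0,"wy":0,"tx":35,"ty":-23,"tz":4,"wz":-7.5,"jaw":1},{"wx":0,"wy":0,"tx":71,"ty":-47,"tz":8,"wz":-15,"jaw":1},{"wx":0,"wy":0,"tx":106,"ty":-70,"tz":12,"wz":-22.5,"jaw":1},{"wx":0,"wy":0,"tx":142,"ty":-94,"tz":16,"wz":-30,"jaw":1},{"wx":0,"wy":0,"tx":177,"ty":-117,"tz":20,"wz":-37.5,"jaw":1},{"wx":0,"wy":0,"tx":212,"ty":-141,"tz":24,"wz":-45,"jaw":0.6},{"wx":0,"wy":0,"tx":248,"ty":-164,"tz":28,"wz":-52.5,"jaw":0.6},{"wx":0,"wy":0,"tx":283,"ty":-188,"tz":32,"wz":-60,"jaw":0.6},{"wx":0,"wy":0,"tx":319,"ty":-211,"tz":36,"wz":-67.5,"jaw":0.6},{"wx":0,"wy":0,"tx":354,"ty":-235,"tz":43,"wz":-75,"jaw":0.6},{"wx":0,"wy":0,"tx":354,"ty":-235,"tz":43,"wz":-75.4,"jaw":0.6},{"wx":0,"wy":0,"tx":354,"ty":-235,"tz":43,"wz":-75.4,"jaw":0.6}]' 20
python3 d.py .4295 -.237 .06
python3 - <<'E'
from m import *
p=imaging.read_camera("wrist"); cv2.imwrite("pics/w0.png",p["pixels"]); print(np.linalg.inv(p["extrinsics"])[:3].round(3))
print(fit("black_eyepiece_center",[p],(.4295,-.237,.027)))
print(fit("high_objective_center",[p],(.4257,-.1335,.027)))
E
```

```text
t: 4.55
tcp_pos: [0.429, -0.2384, 0.1711]
eef_rot: [-3.141, 0.001, 1.574]
contact_force: [0.1, -0.1, 0.7]
finger_gap: 0.802
t 4.55 shift mm [  1.5   0.5 111. ] turn [-0.   0.   0.2]
[[ 1.    -0.003 -0.001  0.429]
 [ 0.004  0.965  0.261 -0.165]
 [ 0.    -0.261  0.965  0.341]]
(array([ 0.43047274, -0.23777386]), array([-0.01621875,  0.0079678 ]))
(array([ 0.42698137, -0.13464609]), array([0.00086562, 0.01294599]))
```

View pics/w0.png

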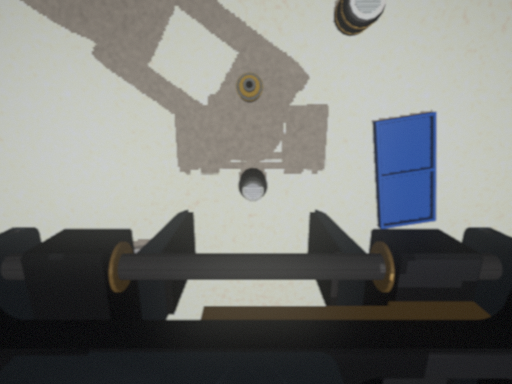

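```bash
python3 -m creep '[{"wx":0,"wy":0,"wz":0,"tx":1,"ty":1,"tz":40,"jaw":0.6},{"wx":0,"wy":0,"wz":0,"tx":1,"ty":1,"tz":85,"jaw":0.6},{"wx":0,"wy":0,"wz":0,"tx":1,"ty":1,"tz":125,"jaw":0.6},{"wx":0,"wy":0,"wz":0,"tx":1,"ty":1,"tz":150,"jaw":0.6},{"wx":0,"wy":0,"wz":0,"tx":1,"ty":1,"tz":163,"jaw":0.6},{"wx":0,"wy":0,"wz":0,"tx":1,"ty":1,"tz":163,"jaw":0.6},{"wx":0,"wy":0,"wz":0,"tx":1,"ty":1,"tz":163,"jaw":-1},{"wx":0,"wy":0,"wz":0,"tx":1,"ty":1,"tz":163,"jaw":-1},{"wx":0,"wy":0,"wz":0,"tx":1,"ty":1,"tz":163,"jaw":-1},{"wx":0,"wy":0,"wz":0,"tx":1,"ty":1,"tz":163,"jaw":-1},{"wx":0,"wy":0,"wz":0,"tx":1,"ty":1,"tz":163,"jaw":-1},{"wx":0,"wy":0,"wz":0,"tx":1,"ty":1,"tz":163,"jaw":-1}]' 20
python3 d.py .6165 .2135 .012
```

```text
t: 6.2
tcp_pos: [0.4299, -0.2381, 0.0084]
eef_rot: [3.141, 0.001, 1.573]
contact_force: [0.4, 1.0, 3.2]
finger_gap: 0.347
t 6.2 shift mm [451.2 187.5  -3.8] turn [0.  0.  0.1]
```

```bash
python3 -m creep '[{"wx":0,"wy":0,"wz":0,"tx":0,"ty":0,"tz":-15,"jaw":-1},{"wx":0,"wy":0,"wz":0,"tx":0,"ty":0,"tz":-45,"jaw":-1},{"wx":0,"wy":0,"wz":0,"tx":0,"ty":0,"tz":-80,"jaw":-1},{"wx":0,"wy":0,"wz":0,"tx":15,"ty":6,"tz":-110,"jaw":-1},{"wx":0,"wy":0,"wz":0,"tx":45,"ty":19,"tz":-120,"jaw":-1},{"wx":0,"wy":0,"wz":0,"tx":90,"ty":37,"tz":-120,"jaw":-1},{"wx":0,"wy":0,"wz":0,"tx":135,"ty":56,"tz":-120,"jaw":-1},{"wx":0,"wy":0,"wz":0,"tx":180,"ty":75,"tz":-120,"jaw":-1},{"wx":0,"wy":0,"wz":0,"tx":225,"ty":94,"tz":-120,"jaw":-1},{"wx":0,"wy":0,"wz":0,"tx":270,"ty":112,"tz":-120,"jaw":-1},{"wx":0,"wy":0,"wz":0,"tx":315,"ty":131,"tz":-120,"jaw":-1},{"wx":0,"wy":0,"wz":0,"tx":360,"ty":150,"tz":-120,"jaw":-1},{"wx":0,"wy":0,"wz":0,"tx":400,"ty":167,"tz":-120,"jaw":-1},{"wx":0,"wy":0,"wz":0,"tx":430,"ty":179,"tz":-110,"jaw":-1},{"wx":0,"wy":0,"wz":0,"tx":451,"ty":187,"tz":-90,"jaw":-1},{"wx":0,"wy":0,"wz":0,"tx":451,"ty":187,"tz":-60,"jaw":-1},{"wx":0,"wy":0,"wz":0,"tx":451,"ty":187,"tz":-60,"jaw":-1}]' 20
python3 d.py .6165 .2135 .012
python3 - <<'E'
from h import *
p=imaging.read_camera("side"); cv2.imwrite("pics/s1.png",cv2.resize(p["pixels"][200:360,40:240],None,fx=3,fy=3))
E
```

```text
t: 8.32
tcp_pos: [0.6136, 0.2128, 0.0651]
eef_rot: [-3.135, 0.003, 1.573]
contact_force: [-0.3, 0.5, -0.8]
finger_gap: 0.345
t 8.32 shift mm [ 0.8  3.2 53.1] turn [-0.4  0.2  0.1]
```

View pics/s1.png

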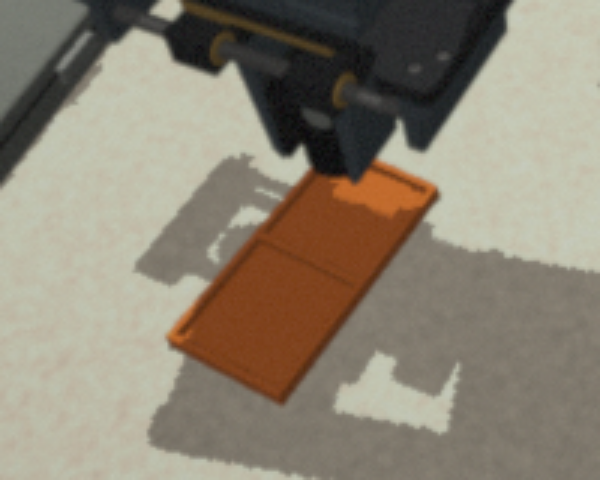

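```bash
python3 -m creep '[{"wx":-0.4,"wy":0,"wz":0,"tx":1,"ty":3,"tz":20,"jaw":-1},{"wx":-0.4,"wy":0,"wz":0,"tx":1,"ty":3,"tz":38,"jaw":-1},{"wx":-0.4,"wy":0,"wz":0,"tx":1,"ty":3,"tz":46,"jaw":-1},{"wx":-0.4,"wy":0,"wz":0,"tx":1,"ty":3,"tz":50,"jaw":-1},{"wx":-0.4,"wy":0,"wz":0,"tx":1,"ty":3,"tz":52,"jaw":-1},{"wx":-0.4,"wy":0,"wz":0,"tx":1,"ty":3,"tz":52.5,"jaw":-1},{"wx":-0.4,"wy":0,"wz":0,"tx":1,"ty":3,"tz":52.5,"jaw":-1}]' 20
python3 -m creep '[{"wx":0,"wy":0,"wz":0,"tx":0,"ty":0,"tz":0,"jaw":-0.2},{"wx":0,"wy":0,"wz":0,"tx":0,"ty":0,"tz":0,"jaw":0.1},{"wx":0,"wy":0,"wz":0,"tx":0,"ty":0,"tz":0,"jaw":0.4},{"wx":0,"wy":0,"wz":0,"tx":0,"ty":0,"tz":0,"jaw":0.4},{"wx":0,"wy":0,"wz":0,"tx":0,"ty":0,"tz":-20,"jaw":0.4},{"wx":0,"wy":0,"wz":0,"tx":0,"ty":0,"tz":-60,"jaw":0.6},{"wx":0,"wy":0,"wz":0,"tx":0,"ty":0,"tz":-110,"jaw":0.6},{"wx":0,"wy":0,"wz":0,"tx":0,"ty":0,"tz":-130,"jaw":0.6},{"wx":0,"wy":0,"wz":0,"tx":0,"ty":0,"tz":-130,"jaw":0.6}]' 20
python3 d.py .433 .1285 .15
python3 - <<'E'
from m import *
pics=[imaging.read_camera(c) for c in("side",)]
print(fit("black_eyepiece_center",pics,(.6165,.2135,.03),.004))
E
```

```text
t: 9.25
tcp_pos: [0.6181, 0.214, 0.0149]
eef_rot: [3.136, 0.002, 1.573]
contact_force: [-0.4, 0.1, -1.2]
finger_gap: 0.344
t: 10.38
tcp_pos: [0.6184, 0.2146, 0.1469]
eef_rot: [3.132, 0.0, 1.573]
contact_force: [0.4, 0.4, -0.0]
finger_gap: 0.804
t 10.38 shift mm [ -85.7 -185.6   -4.8] turn [0.5 0.  0.1]
(array([0.61765294, 0.21371473]), array([-0.01180704, -0.01634155]))
```

```bash
python3 -m creep '[{"wx":0,"wy":0,"wz":0,"tx":-15,"ty":-32,"tz":0,"jaw":0.6},{"wx":0,"wy":0,"wz":0,"tx":-36,"ty":-78,"tz":0,"jaw":0.6},{"wx":0,"wy":0,"wz":0,"tx":-58,"ty":-125,"tz":0,"jaw":0.6},{"wx":0,"wy":0,"wz":0,"tx":-77,"ty":-165,"tz":0,"jaw":0.6},{"wx":0,"wy":0,"wz":0,"tx":-86,"ty":-186,"tz":20,"jaw":0.6},{"wx":0,"wy":0,"wz":0,"tx":-86,"ty":-186,"tz":60,"jaw":0.6},{"wx":0,"wy":0,"wz":0,"tx":-86,"ty":-186,"tz":75,"jaw":0.6},{"wx":0,"wy":0,"wz":0,"tx":-86,"ty":-186,"tz":75,"jaw":0.6},{"wx":0,"wy":0,"wz":0,"tx":-86,"ty":-186,"tz":75,"jaw":0.6}]' 20
python3 d.py .4335 .1285 .008
python3 - <<'E'
from m import *
p=imaging.read_camera("wrist"); print(fit("green_eyepiece_center",[p],(.433,.1285,.025)))
E
```

```text
t: 11.6
tcp_pos: [0.4313, 0.1275, 0.0683]
eef_rot: [3.139, 0.002, 1.573]
contact_force: [-0.3, -0.5, 0.7]
finger_gap: 0.806
t 11.6 shift mm [ 1.2  2.1 60.3] turn [0.2 0.1 0.1]
(array([0.43370604, 0.12857984]), array([-0.00239579, -0.00838791]))
```

```bash
python3 -m creep '[{"wx":0,"wy":0,"wz":0,"tx":1,"ty":2,"tz":25,"jaw":0.6},{"wx":0,"wy":0,"wz":0,"tx":1,"ty":2,"tz":48,"jaw":0.6},{"wx":0,"wy":0,"wz":0,"tx":1,"ty":2,"tz":60,"jaw":0.6},{"wx":0,"wy":0,"wz":0,"tx":1,"ty":2,"tz":60,"jaw":0.6},{"wx":0,"wy":0,"wz":0,"tx":1,"ty":2,"tz":60,"jaw":-1},{"wx":0,"wy":0,"wz":0,"tx":1,"ty":2,"tz":60,"jaw":-1},{"wx":0,"wy":0,"wz":0,"tx":1,"ty":2,"tz":60,"jaw":-1},{"wx":0,"wy":0,"wz":0,"tx":1,"ty":2,"tz":60,"jaw":-1},{"wx":0,"wy":0,"wz":0,"tx":1,"ty":2,"tz":60,"jaw":-1},{"wx":0,"wy":0,"wz":0,"tx":1,"ty":2,"tz":60,"jaw":-1}]' 20
python3 d.py .6195 .2775 .012
```

```text
t: 12.95
tcp_pos: [0.434, 0.1285, 0.009]
eef_rot: [3.137, 0.002, 1.573]
contact_force: [-0.4, 0.1, 2.3]
finger_gap: 0.342
t 12.95 shift mm [148.6 185.8  -2.4] turn [0.3 0.1 0.1]
```

```bash
python3 -m creep '[{"wx":0,"wy":0,"wz":0,"tx":0,"ty":0,"tz":-15,"jaw":-1},{"wx":0,"wy":0,"wz":0,"tx":0,"ty":0,"tz":-45,"jaw":-1},{"wx":0,"wy":0,"wz":0,"tx":0,"ty":0,"tz":-85,"jaw":-1},{"wx":0,"wy":0,"wz":0,"tx":12,"ty":15,"tz":-105,"jaw":-1},{"wx":0,"wy":0,"wz":0,"tx":36,"ty":45,"tz":-110,"jaw":-1},{"wx":0,"wy":0,"wz":0,"tx":64,"ty":80,"tz":-110,"jaw":-1},{"wx":0,"wy":0,"wz":0,"tx":92,"ty":115,"tz":-110,"jaw":-1},{"wx":0,"wy":0,"wz":0,"tx":120,"ty":150,"tz":-110,"jaw":-1},{"wx":0,"wy":0,"wz":0,"tx":140,"ty":175,"tz":-110,"jaw":-1},{"wx":0,"wy":0,"wz":0,"tx":149,"ty":186,"tz":-100,"jaw":-1},{"wx":0,"wy":0,"wz":0,"tx":149,"ty":186,"tz":-65,"jaw":-1},{"wx":0,"wy":0,"wz":0,"tx":149,"ty":186,"tz":-40,"jaw":-1},{"wx":0,"wy":0,"wz":0,"tx":149,"ty":186,"tz":-30,"jaw":-1},{"wx":0,"wy":0,"wz":0,"tx":149,"ty":186,"tz":-30,"jaw":-1},{"wx":0,"wy":0,"wz":0,"tx":149,"ty":186,"tz":-30,"jaw":-1}]' 20
python3 d.py .6195 .2775 .013
```

```text
t: 14.82
tcp_pos: [0.6201, 0.2781, 0.0408]
eef_rot: [3.135, 0.001, 1.573]
contact_force: [-0.2, -0.1, -0.5]
finger_gap: 0.345
t 14.82 shift mm [-0.6 -0.8 27.8] turn [0.4 0.1 0.1]
```

```bash
python3 -m creep '[{"wx":0.4,"wy":0,"wz":0,"tx":0,"ty":0,"tz":14,"jaw":-1},{"wx":0.4,"wy":0,"wz":0,"tx":0,"ty":0,"tz":22,"jaw":-1},{"wx":0.4,"wy":0,"wz":0,"tx":0,"ty":0,"tz":26,"jaw":-1},{"wx":0.4,"wy":0,"wz":0,"tx":0,"ty":0,"tz":28,"jaw":-1},{"wx":0.4,"wy":0,"wz":0,"tx":0,"ty":0,"tz":28,"jaw":-1},{"wx":0.4,"wy":0,"wz":0,"tx":0,"ty":0,"tz":28,"jaw":-1},{"wx":0.4,"wy":0,"wz":0,"tx":0,"ty":0,"tz":28,"jaw":-0.2},{"wx":0.4,"wy":0,"wz":0,"tx":0,"ty":0,"tz":28,"jaw":0.1},{"wx":0.4,"wy":0,"wz":0,"tx":0,"ty":0,"tz":28,"jaw":0.4},{"wx":0.4,"wy":0,"wz":0,"tx":0,"ty":0,"tz":28,"jaw":0.4}]' 20
python3 -m creep '[{"wx":0,"wy":0,"wz":0,"tx":0,"ty":0,"tz":-20,"jaw":0.4},{"wx":0,"wy":0,"wz":0,"tx":0,"ty":0,"tz":-60,"jaw":0.6},{"wx":0,"wy":0,"wz":0,"tx":0,"ty":0,"tz":-110,"jaw":0.6},{"wx":0,"wy":0,"wz":0,"tx":0,"ty":0,"tz":-130,"jaw":0.6},{"wx":0,"wy":0,"wz":0,"tx":0,"ty":0,"tz":-130,"jaw":0.6}]'
python3 d.py .428 .246 .07
python3 - <<'E'
from m import *
p=imaging.read_camera("side"); cv2.imwrite("pics/s2.png",cv2.resize(p["pixels"][150:384,40:340],None,fx=2.5,fy=2.5))
print(fit("green_eyepiece_center",[p],(.6195,.2775,.03),.004))
E
```

```text
t: 16.08
tcp_pos: [0.6204, 0.2781, 0.0127]
eef_rot: [-3.141, 0.001, 1.573]
contact_force: [0.3, 0.4, -0.2]
finger_gap: 0.686
t: 16.7
tcp_pos: [0.6214, 0.2787, 0.1448]
eef_rot: [3.138, -0.001, 1.573]
contact_force: [0.1, 0.6, -0.8]
finger_gap: 0.802
t 16.7 shift mm [ -32.3 -193.8   74.1] turn [ 0.2 -0.   0.1]
(array([0.61949644, 0.27722366]), array([-0.01471919,  0.00207651]))
```

View pics/s2.png

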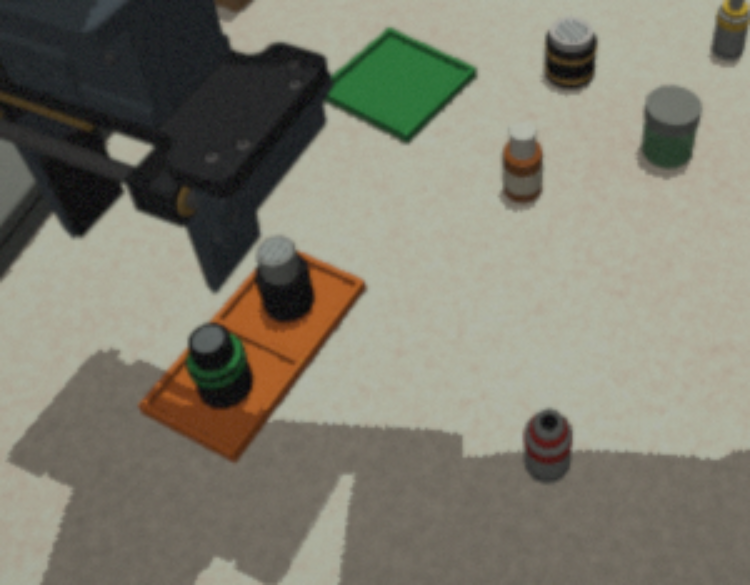

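```bash
python3 -m creep '[{"wx":0,"wy":0,"wz":0,"tx":-5,"ty":-32,"tz":0,"jaw":0.6},{"wx":0,"wy":0,"wz":0,"tx":-13,"ty":-80,"tz":0,"jaw":0.6},{"wx":0,"wy":0,"wz":0,"tx":-21,"ty":-128,"tz":0,"jaw":0.6},{"wx":0,"wy":0,"wz":0,"tx":-28,"ty":-170,"tz":0,"jaw":0.6},{"wx":0,"wy":0,"wz":0,"tx":-32,"ty":-193,"tz":20,"jaw":0.6},{"wx":0,"wy":0,"wz":0,"tx":-32,"ty":-193,"tz":60,"jaw":0.6},{"wx":0,"wy":0,"wz":0,"tx":-32,"ty":-193,"tz":75,"jaw":0.6},{"wx":0,"wy":0,"wz":0,"tx":-32,"ty":-193,"tz":75,"jaw":0.6},{"wx":0,"wy":0,"wz":0,"tx":-32,"ty":-193,"tz":75,"jaw":0.6}]' 20
python3 d.py .428 .246 .008
python3 - <<'E'
from m import *
p=imaging.read_camera("wrist"); print(fit("low_objective_center",[p],(.428,.246,.025)))
E
```

```text
t: 17.92
tcp_pos: [0.4277, 0.2458, 0.0677]
eef_rot: [-3.141, 0.001, 1.573]
contact_force: [0.1, 0.0, 0.8]
finger_gap: 0.803
t 17.93 shift mm [ 0.2  0.3 59.7] turn [-0.1  0.1  0.1]
(array([0.42906548, 0.24753532]), array([ 0.00204185, -0.00513886]))
```

```bash
python3 -m creep '[{"wx":0,"wy":0,"wz":0,"tx":1,"ty":1,"tz":25,"jaw":0.6},{"wx":0,"wy":0,"wz":0,"tx":1,"ty":1,"tz":48,"jaw":0.6},{"wx":0,"wy":0,"wz":0,"tx":1,"ty":1,"tz":60,"jaw":0.6},{"wx":0,"wy":0,"wz":0,"tx":1,"ty":1,"tz":60,"jaw":0.6},{"wx":0,"wy":0,"wz":0,"tx":1,"ty":1,"tz":60,"jaw":-1},{"wx":0,"wy":0,"wz":0,"tx":1,"ty":1,"tz":60,"jaw":-1},{"wx":0,"wy":0,"wz":0,"tx":1,"ty":1,"tz":60,"jaw":-1},{"wx":0,"wy":0,"wz":0,"tx":1,"ty":1,"tz":60,"jaw":-1},{"wx":0,"wy":0,"wz":0,"tx":1,"ty":1,"tz":60,"jaw":-1},{"wx":0,"wy":0,"wz":0,"tx":1,"ty":1,"tz":60,"jaw":-1},{"wx":0,"wy":0,"wz":0,"tx":1,"ty":1,"tz":60,"jaw":-1}]' 20
python3 d.py .606 -.194 .012
```

```text
t: 19.4
tcp_pos: [0.4287, 0.2468, 0.0081]
eef_rot: [-3.141, 0.001, 1.573]
contact_force: [-0.0, -0.1, 1.3]
finger_gap: 0.281
t 19.4 shift mm [-441.2  176.4   -3.7] turn [-0.   0.   0.1]
```

```bash
python3 -m creep '[{"wx":0,"wy":0,"wz":0,"tx":0,"ty":0,"tz":-15,"jaw":-1},{"wx":0,"wy":0,"wz":0,"tx":0,"ty":0,"tz":-45,"jaw":-1},{"wx":0,"wy":0,"wz":0,"tx":0,"ty":0,"tz":-85,"jaw":-1},{"wx":0,"wy":0,"wz":0,"tx":-15,"ty":6,"tz":-110,"jaw":-1},{"wx":0,"wy":0,"wz":0,"tx":-45,"ty":18,"tz":-120,"jaw":-1},{"wx":0,"wy":0,"wz":0,"tx":-90,"ty":36,"tz":-120,"jaw":-1},{"wx":0,"wy":0,"wz":0,"tx":-135,"ty":54,"tz":-120,"jaw":-1},{"wx":0,"wy":0,"wz":0,"tx":-180,"ty":72,"tz":-120,"jaw":-1},{"wx":0,"wy":0,"wz":0,"tx":-225,"ty":90,"tz":-120,"jaw":-1},{"wx":0,"wy":0,"wz":0,"tx":-270,"ty":108,"tz":-120,"jaw":-1},{"wx":0,"wy":0,"wz":0,"tx":-315,"ty":126,"tz":-120,"jaw":-1},{"wx":0,"wy":0,"wz":0,"tx":-360,"ty":144,"tz":-120,"jaw":-1},{"wx":0,"wy":0,"wz":0,"tx":-400,"ty":160,"tz":-120,"jaw":-1},{"wx":0,"wy":0,"wz":0,"tx":-428,"ty":171,"tz":-120,"jaw":-1},{"wx":0,"wy":0,"wz":0,"tx":-441,"ty":176,"tz":-105,"jaw":-1},{"wx":0,"wy":0,"wz":0,"tx":-441,"ty":176,"tz":-70,"jaw":-1},{"wx":0,"wy":0,"wz":0,"tx":-441,"ty":176,"tz":-42,"jaw":-1},{"wx":0,"wy":0,"wz":0,"tx":-441,"ty":176,"tz":-30,"jaw":-1},{"wx":0,"wy":0,"wz":0,"tx":-441,"ty":176,"tz":-30,"jaw":-1},{"wx":0,"wy":0,"wz":0,"tx":-441,"ty":176,"tz":-30,"jaw":-1}]' 20
python3 d.py .606 -.194 .0123
python3 - <<'E'
from h import *
p=imaging.read_camera("scene"); cv2.imwrite("pics/c3.png",cv2.resize(p["pixels"][130:290,80:300],None,fx=3,fy=3))
E
```

```text
t: 21.9
tcp_pos: [0.6064, -0.1938, 0.0396]
eef_rot: [3.14, 0.001, 1.573]
contact_force: [-0.1, 0.2, -1.3]
finger_gap: 0.28
t 21.9 shift mm [-0.2 -0.5 27.3] turn [0.1 0.1 0.1]
```

View pics/c3.png

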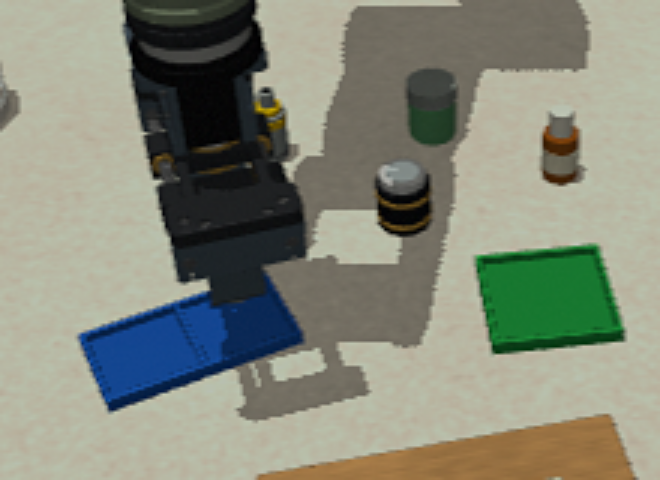

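```bash
python3 -m creep '[{"wx":0,"wy":0,"wz":0,"tx":0,"ty":0,"tz":14,"jaw":-1},{"wx":0,"wy":0,"wz":0,"tx":0,"ty":0,"tz":22,"jaw":-1},{"wx":0,"wy":0,"wz":0,"tx":0,"ty":0,"tz":26,"jaw":-1},{"wx":0,"wy":0,"wz":0,"tx":0,"ty":0,"tz":27,"jaw":-1},{"wx":0,"wy":0,"wz":0,"tx":0,"ty":0,"tz":27,"jaw":-1},{"wx":0,"wy":0,"wz":0,"tx":0,"ty":0,"tz":27,"jaw":-1},{"wx":0,"wy":0,"wz":0,"tx":0,"ty":0,"tz":27,"jaw":-0.3},{"wx":0,"wy":0,"wz":0,"tx":0,"ty":0,"tz":27,"jaw":0},{"wx":0,"wy":0,"wz":0,"tx":0,"ty":0,"tz":27,"jaw":0.3},{"wx":0,"wy":0,"wz":0,"tx":0,"ty":0,"tz":27,"jaw":0.3}]' 20
python3 -m creep '[{"wx":0,"wy":0,"wz":0,"tx":0,"ty":0,"tz":-20,"jaw":0.4},{"wx":0,"wy":0,"wz":0,"tx":0,"ty":0,"tz":-60,"jaw":0.6},{"wx":0,"wy":0,"wz":0,"tx":0,"ty":0,"tz":-110,"jaw":0.6},{"wx":0,"wy":0,"wz":0,"tx":0,"ty":0,"tz":-130,"jaw":0.6},{"wx":0,"wy":0,"wz":0,"tx":0,"ty":0,"tz":-130,"jaw":0.6}]'
python3 d.py .4265 -.134 .08
python3 - <<'E'
from m import *
p=imaging.read_camera("side"); print(fit("low_objective_center",[p],(.606,-.194,.03),.004))
E
```

```text
t: 23.2
tcp_pos: [0.6066, -0.194, 0.0128]
eef_rot: [3.139, 0.001, 1.573]
contact_force: [0.1, -0.3, 0.1]
finger_gap: 0.639
t: 23.82
tcp_pos: [0.6073, -0.1941, 0.1447]
eef_rot: [3.135, 0.003, 1.573]
contact_force: [0.2, 0.1, -0.1]
finger_gap: 0.804
t 23.82 shift mm [  60.6 -181.1   63.4] turn [0.4 0.2 0.1]
(array([ 0.60620609, -0.19538826]), array([-0.02066224, -0.00984016]))
```

```bash
python3 -m creep '[{"wx":0,"wy":0,"wz":0,"tx":10,"ty":-30,"tz":0,"jaw":0.6},{"wx":0,"wy":0,"wz":0,"tx":25,"ty":-75,"tz":0,"jaw":0.6},{"wx":0,"wy":0,"wz":0,"tx":40,"ty":-120,"tz":0,"jaw":0.6},{"wx":0,"wy":0,"wz":0,"tx":53,"ty":-160,"tz":0,"jaw":0.6},{"wx":0,"wy":0,"wz":0,"tx":60,"ty":-181,"tz":15,"jaw":0.6},{"wx":0,"wy":0,"wz":0,"tx":60,"ty":-181,"tz":50,"jaw":0.6},{"wx":0,"wy":0,"wz":0,"tx":60,"ty":-181,"tz":64,"jaw":0.6},{"wx":0,"wy":0,"wz":0,"tx":60,"ty":-181,"tz":64,"jaw":0.6},{"wx":0,"wy":0,"wz":0,"tx":60,"ty":-181,"tz":64,"jaw":0.6}]' 20
python3 d.py .4265 -.134 .010
python3 - <<'E'
from m import *
p=imaging.read_camera("wrist"); print(fit("high_objective_center",[p],(.4265,-.134,.03)))
E
```

```text
t: 25.05
tcp_pos: [0.4245, -0.134, 0.0774]
eef_rot: [3.141, 0.001, 1.573]
contact_force: [0.1, 0.4, 0.1]
finger_gap: 0.797
t 25.05 shift mm [ 0.   1.9 67.4] turn [0.  0.  0.1]
(array([ 0.4266247 , -0.13447291]), array([ 0.00069981, -0.00761652]))
```

```bash
python3 -m creep '[{"wx":0,"wy":0,"wz":0,"tx":0,"ty":2,"tz":30,"jaw":0.6},{"wx":0,"wy":0,"wz":0,"tx":0,"ty":2,"tz":55,"jaw":0.6},{"wx":0,"wy":0,"wz":0,"tx":0,"ty":2,"tz":67,"jaw":0.6},{"wx":0,"wy":0,"wz":0,"tx":0,"ty":2,"tz":67,"jaw":0.6},{"wx":0,"wy":0,"wz":0,"tx":0,"ty":2,"tz":67,"jaw":-1},{"wx":0,"wy":0,"wz":0,"tx":0,"ty":2,"tz":67,"jaw":-1},{"wx":0,"wy":0,"wz":0,"tx":0,"ty":2,"tz":67,"jaw":-1},{"wx":0,"wy":0,"wz":0,"tx":0,"ty":2,"tz":67,"jaw":-1},{"wx":0,"wy":0,"wz":0,"tx":0,"ty":2,"tz":67,"jaw":-1},{"wx":0,"wy":0,"wz":0,"tx":0,"ty":2,"tz":67,"jaw":-1},{"wx":0,"wy":0,"wz":0,"tx":0,"ty":2,"tz":67,"jaw":-1}]' 20
python3 d.py .6165 -.2575 .0142
```

```text
t: 26.52
tcp_pos: [0.427, -0.1342, 0.011]
eef_rot: [3.14, 0.001, 1.573]
contact_force: [0.1, 0.5, 2.1]
finger_gap: 0.279
t 26.52 shift mm [-123.7  189.2   -2.8] turn [0.1 0.1 0.1]
```

```bash
python3 -m creep '[{"wx":0,"wy":0,"wz":0,"tx":0,"ty":0,"tz":-15,"jaw":-1},{"wx":0,"wy":0,"wz":0,"tx":0,"ty":0,"tz":-45,"jaw":-1},{"wx":0,"wy":0,"wz":0,"tx":0,"ty":0,"tz":-85,"jaw":-1},{"wx":0,"wy":0,"wz":0,"tx":-10,"ty":15,"tz":-110,"jaw":-1},{"wx":0,"wy":0,"wz":0,"tx":-29,"ty":45,"tz":-120,"jaw":-1},{"wx":0,"wy":0,"wz":0,"tx":-53,"ty":81,"tz":-120,"jaw":-1},{"wx":0,"wy":0,"wz":0,"tx":-77,"ty":118,"tz":-120,"jaw":-1},{"wx":0,"wy":0,"wz":0,"tx":-100,"ty":153,"tz":-120,"jaw":-1},{"wx":0,"wy":0,"wz":0,"tx":-117,"ty":179,"tz":-120,"jaw":-1},{"wx":0,"wy":0,"wz":0,"tx":-124,"ty":189,"tz":-115,"jaw":-1},{"wx":0,"wy":0,"wz":0,"tx":-124,"ty":189,"tz":-90,"jaw":-1},{"wx":0,"wy":0,"wz":0,"tx":-124,"ty":189,"tz":-55,"jaw":-1},{"wx":0,"wy":0,"wz":0,"tx":-124,"ty":189,"tz":-35,"jaw":-1},{"wx":0,"wy":0,"wz":0,"tx":-124,"ty":189,"tz":-30,"jaw":-1},{"wx":0,"wy":0,"wz":0,"tx":-124,"ty":189,"tz":-30,"jaw":-1},{"wx":0,"wy":0,"wz":0,"tx":-124,"ty":189,"tz":-30,"jaw":-1}]' 20
python3 d.py .6165 -.2575 .0152
```

```text
t: 28.52
tcp_pos: [0.6168, -0.2579, 0.0426]
eef_rot: [3.138, 0.002, 1.573]
contact_force: [0.9, -0.6, -1.3]
finger_gap: 0.279
t 28.52 shift mm [ 0.5 -0.4 27.4] turn [0.2 0.1 0.1]
```

```bash
python3 -m creep '[{"wx":0.2,"wy":0,"wz":0,"tx":0,"ty":0,"tz":14,"jaw":-1},{"wx":0.2,"wy":0,"wz":0,"tx":0,"ty":0,"tz":22,"jaw":-1},{"wx":0.2,"wy":0,"wz":0,"tx":0,"ty":0,"tz":26,"jaw":-1},{"wx":0.2,"wy":0,"wz":0,"tx":0,"ty":0,"tz":27,"jaw":-1},{"wx":0.2,"wy":0,"wz":0,"tx":0,"ty":0,"tz":27,"jaw":-1},{"wx":0.2,"wy":0,"wz":0,"tx":0,"ty":0,"tz":27,"jaw":-1},{"wx":0.2,"wy":0,"wz":0,"tx":0,"ty":0,"tz":27,"jaw":-0.3},{"wx":0.2,"wy":0,"wz":0,"tx":0,"ty":0,"tz":27,"jaw":0},{"wx":0.2,"wy":0,"wz":0,"tx":0,"ty":0,"tz":27,"jaw":0.3},{"wx":0.2,"wy":0,"wz":0,"tx":0,"ty":0,"tz":27,"jaw":0.3}]' 20
python3 -m creep '[{"wx":0,"wy":0,"wz":0,"tx":0,"ty":0,"tz":-20,"jaw":0.4},{"wx":0,"wy":0,"wz":0,"tx":0,"ty":0,"tz":-60,"jaw":0.6},{"wx":0,"wy":0,"wz":0,"tx":0,"ty":0,"tz":-110,"jaw":0.6},{"wx":0,"wy":0,"wz":0,"tx":0,"ty":0,"tz":-130,"jaw":0.6},{"wx":0,"wy":0,"wz":0,"tx":0,"ty":0,"tz":-130,"jaw":0.6}]'
python3 d.py .535 -.059 .07
python3 - <<'E'
from m import *
p=imaging.read_camera("side"); print(fit("high_objective_center",[p],(.6165,-.2575,.03),.004))
E
```

```text
t: 29.78
tcp_pos: [0.617, -0.258, 0.0158]
eef_rot: [3.141, 0.002, 1.573]
contact_force: [0.0, -0.3, 0.1]
finger_gap: 0.636
t: 30.4
tcp_pos: [0.6179, -0.2582, 0.1479]
eef_rot: [3.138, 0.004, 1.573]
contact_force: [0.2, 0.0, -1.1]
finger_gap: 0.801
t 30.4 shift mm [199.6 -82.8  76.8] turn [0.2 0.2 0.1]
(array([ 0.6159851, -0.2600941]), array([0.04615464, 0.01060301]))
```

```bash
python3 -m creep '[{"wx":0,"wy":0,"wz":0,"tx":30,"ty":-12,"tz":0,"jaw":0.6},{"wx":0,"wy":0,"wz":0,"tx":75,"ty":-31,"tz":0,"jaw":0.6},{"wx":0,"wy":0,"wz":0,"tx":125,"ty":-52,"tz":0,"jaw":0.6},{"wx":0,"wy":0,"wz":0,"tx":170,"ty":-70,"tz":0,"jaw":0.6},{"wx":0,"wy":0,"wz":0,"tx":200,"ty":-83,"tz":15,"jaw":0.6},{"wx":0,"wy":0,"wz":0,"tx":200,"ty":-83,"tz":55,"jaw":0.6},{"wx":0,"wy":0,"wz":0,"tx":200,"ty":-83,"tz":75,"jaw":0.6},{"wx":0,"wy":0,"wz":0,"tx":200,"ty":-83,"tz":75,"jaw":0.6},{"wx":0,"wy":0,"wz":0,"tx":200,"ty":-83,"tz":75,"jaw":0.6}]' 20
python3 d.py .535 -.059 .008
python3 - <<'E'
from m import *
p=imaging.read_camera("wrist"); print(fit("condenser_center",[p],(.535,-.059,.022)))
E
```

```text
t: 31.62
tcp_pos: [0.5329, -0.0579, 0.0695]
eef_rot: [-3.14, 0.001, 1.573]
contact_force: [-0.0, -0.5, 0.7]
finger_gap: 0.796
t 31.62 shift mm [-1.1  2.2 61.5] turn [-0.1  0.1  0.1]
(array([ 0.5351942 , -0.05878728]), array([-0.00508531, -0.00086926]))
```

```bash
python3 -m creep '[{"wx":0,"wy":0,"wz":0,"tx":-1,"ty":2,"tz":25,"jaw":0.6},{"wx":0,"wy":0,"wz":0,"tx":-1,"ty":2,"tz":48,"jaw":0.6},{"wx":0,"wy":0,"wz":0,"tx":-1,"ty":2,"tz":61,"jaw":0.6},{"wx":0,"wy":0,"wz":0,"tx":-1,"ty":2,"tz":61,"jaw":0.6},{"wx":0,"wy":0,"wz":0,"tx":-1,"ty":2,"tz":61,"jaw":-1},{"wx":0,"wy":0,"wz":0,"tx":-1,"ty":2,"tz":61,"jaw":-1},{"wx":0,"wy":0,"wz":0,"tx":-1,"ty":2,"tz":61,"jaw":-1},{"wx":0,"wy":0,"wz":0,"tx":-1,"ty":2,"tz":61,"jaw":-1},{"wx":0,"wy":0,"wz":0,"tx":-1,"ty":2,"tz":61,"jaw":-1},{"wx":0,"wy":0,"wz":0,"tx":-1,"ty":2,"tz":61,"jaw":-1}]' 25
python3 d.py .651 .010 .0128
```

```text
t: 32.98
tcp_pos: [0.5355, -0.0591, 0.0096]
eef_rot: [3.141, 0.002, 1.573]
contact_force: [-1.1, 0.1, 4.6]
finger_gap: 0.432
t 32.98 shift mm [ 68.8 115.7  -3.3] turn [0.  0.1 0.1]
```

```bash
python3 -m creep '[{"wx":0,"wy":0,"wz":0,"tx":0,"ty":0,"tz":-15,"jaw":-1},{"wx":0,"wy":0,"wz":0,"tx":0,"ty":0,"tz":-45,"jaw":-1},{"wx":0,"wy":0,"wz":0,"tx":0,"ty":0,"tz":-75,"jaw":-1},{"wx":0,"wy":0,"wz":0,"tx":9,"ty":15,"tz":-90,"jaw":-1},{"wx":0,"wy":0,"wz":0,"tx":25,"ty":42,"tz":-90,"jaw":-1},{"wx":0,"wy":0,"wz":0,"tx":44,"ty":74,"tz":-90,"jaw":-1},{"wx":0,"wy":0,"wz":0,"tx":60,"ty":101,"tz":-90,"jaw":-1},{"wx":0,"wy":0,"wz":0,"tx":69,"ty":116,"tz":-85,"jaw":-1},{"wx":0,"wy":0,"wz":0,"tx":69,"ty":116,"tz":-60,"jaw":-1},{"wx":0,"wy":0,"wz":0,"tx":69,"ty":116,"tz":-38,"jaw":-1},{"wx":0,"wy":0,"wz":0,"tx":69,"ty":116,"tz":-30,"jaw":-1},{"wx":0,"wy":0,"wz":0,"tx":69,"ty":116,"tz":-30,"jaw":-1},{"wx":0,"wy":0,"wz":0,"tx":69,"ty":116,"tz":-30,"jaw":-1}]' 25
python3 d.py .651 .010 .0138
```

```text
t: 34.6
tcp_pos: [0.652, 0.0101, 0.0406]
eef_rot: [3.14, 0.002, 1.573]
contact_force: [0.2, -0.1, -1.8]
finger_gap: 0.43
t 34.6 shift mm [-0.1 -1.  26.8] turn [0.1 0.1 0.1]
```

```bash
python3 -m creep '[{"wx":0,"wy":0,"wz":0,"tx":0,"ty":-1,"tz":14,"jaw":-1},{"wx":0,"wy":0,"wz":0,"tx":0,"ty":-1,"tz":22,"jaw":-1},{"wx":0,"wy":0,"wz":0,"tx":0,"ty":-1,"tz":26,"jaw":-1},{"wx":0,"wy":0,"wz":0,"tx":0,"ty":-1,"tz":27,"jaw":-1},{"wx":0,"wy":0,"wz":0,"tx":0,"ty":-1,"tz":27,"jaw":-1},{"wx":0,"wy":0,"wz":0,"tx":0,"ty":-1,"tz":27,"jaw":-1},{"wx":0,"wy":0,"wz":0,"tx":0,"ty":-1,"tz":27,"jaw":0},{"wx":0,"wy":0,"wz":0,"tx":0,"ty":-1,"tz":27,"jaw":0.3},{"wx":0,"wy":0,"wz":0,"tx":0,"ty":-1,"tz":27,"jaw":0.6},{"wx":0,"wy":0,"wz":0,"tx":0,"ty":-1,"tz":27,"jaw":0.6}]' 25
python3 -m creep '[{"wx":0,"wy":0,"wz":0,"tx":0,"ty":0,"tz":-20,"jaw":0.6},{"wx":0,"wy":0,"wz":0,"tx":0,"ty":0,"tz":-60,"jaw":0.6},{"wx":0,"wy":0,"wz":0,"tx":0,"ty":0,"tz":-110,"jaw":0.6},{"wx":0,"wy":0,"wz":0,"tx":0,"ty":-30,"tz":-160,"jaw":0.6},{"wx":0,"wy":0,"wz":0,"tx":0,"ty":-80,"tz":-200,"jaw":0.6},{"wx":0,"wy":0,"wz":0,"tx":0,"ty":-130,"tz":-230,"jaw":0.6},{"wx":0,"wy":0,"wz":0,"tx":0,"ty":-180,"tz":-250,"jaw":0.6},{"wx":0,"wy":0,"wz":0,"tx":0,"ty":-220,"tz":-250,"jaw":0.6},{"wx":0,"wy":0,"wz":0,"tx":0,"ty":-220,"tz":-250,"jaw":0.6},{"wx":0,"wy":0,"wz":0,"tx":0,"ty":-220,"tz":-250,"jaw":0.6}]'
python3 - <<'E'
from m import *
pics=[imaging.read_camera(c) for c in("scene","side")]
for p,c in zip(pics,("scene","side")): cv2.imwrite(f"pics/{c}9.png",cv2.resize(p["pixels"],(768,576)))
G=dict(low_objective_center=(.606,-.194),high_objective_center=(.6165,-.2575),black_eyepiece_center=(.617,.214),green_eyepiece_center=(.6195,.2775),condenser_center=(.651,.01),oil_bottle_center=(.521,.067),specimen_jar_center=(.438,-.0085))
for n,g in G.items():
    for p in pics:
        x,f=fit(n,[p],(*g,.03),.004 if "oil" not in n and "jar" not in n else 0); print(n,None if x is None else x.round(4))
E
```

```text
t: 35.85
tcp_pos: [0.6511, 0.0101, 0.0137]
eef_rot: [3.139, 0.002, 1.573]
contact_force: [-1.0, 0.2, -1.0]
finger_gap: 0.784
t: 37.1
tcp_pos: [0.4311, 0.01, 0.2634]
eef_rot: [3.138, 0.002, 1.573]
contact_force: [0.3, -0.6, 0.4]
finger_gap: 0.8
low_objective_center [ 0.6053 -0.1936]
low_objective_center [ 0.606  -0.1931]
high_objective_center [ 0.615  -0.2587]
high_objective_center [ 0.6165 -0.2614]
black_eyepiece_center [0.6178 0.2152]
black_eyepiece_center [0.6173 0.2139]
green_eyepiece_center [0.6208 0.2796]
green_eyepiece_center [0.6191 0.2783]
condenser_center [0.651  0.0105]
condenser_center [0.6502 0.0106]
oil_bottle_center [0.5255 0.0659]
oil_bottle_center [0.5203 0.0676]
specimen_jar_center [ 0.4348 -0.0072]
specimen_jar_center [ 0.4386 -0.0109]
```

View pics/scene9.png

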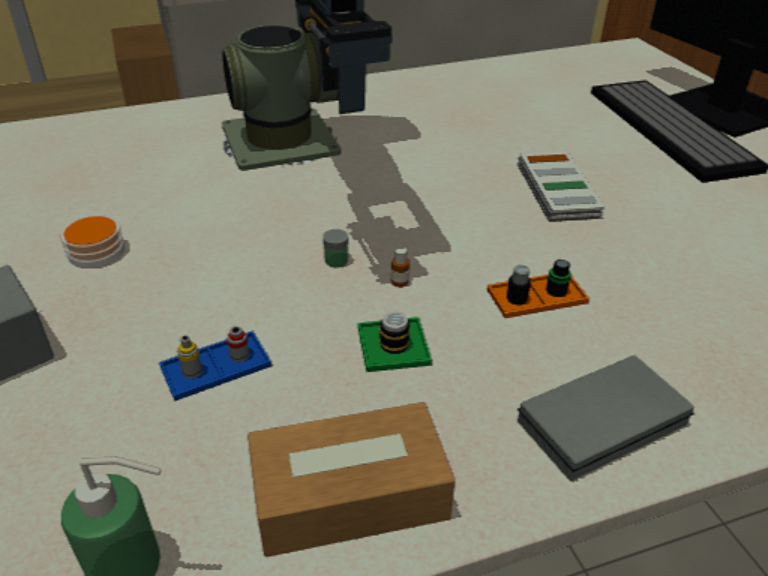

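View pics/side9.png

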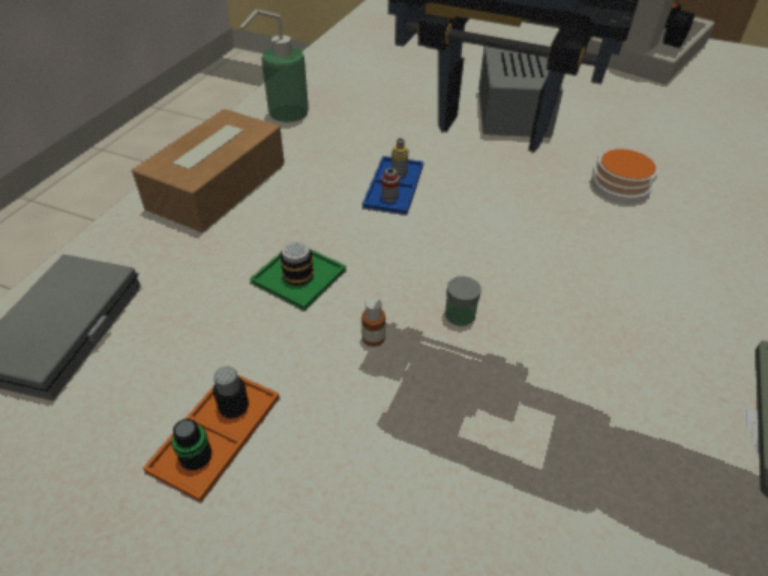

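```bash
python3 -c "
from workcell import robot
print(robot.sign_off())"
```

```text
the job is handed in; nothing more can be done
None
```

All five parts are in their trays and the job is handed in, at about 37 s on the robot's clock. No verdict is reported.

- **Placing:** the low and high objectives are in the two blue compartments, the black and green eyepieces in the two orange ones, and the condenser is in the green tray. The black eyepiece was released about 2.5 mm above the tray floor, because the arm had not finished settling. The other four were released within about 1 mm of the floor.
- **Last checks:** the final scene and side pictures show every part upright in its compartment. The fitted positions from both cameras are within about 4 mm of the compartment centres I estimated.
- **Oil bottle and jar:** both stand upright. The fits put them within about 3–5 mm of where they started. That includes a 3–5 mm disagreement between the two cameras, and the arm never came near either one.
- **Disagreements:** early on, the networks gave a few wrong or low-confidence matches, such as a part named as a tray. I rejected these against the pictures. The low objective's first fit differed by about 5 mm in y between cameras, and a close wrist view settled it before the grasp.

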